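# Reset the drying oven's tripped cutout

### The arm

A 6-joint arm with a two-finger parallel gripper is mounted at the origin on the work surface. World frame = base frame: x ahead of the robot, y to its left, z up, the work surface at z = 0. Lengths are in mm, angles in degrees, forces in N, time in s.
With the tool pointing down it reaches from about 275 to 750 mm from the base axis. Payload 10.2 kg.
Tool frame: the origin (TCP) lies on the centre line of the jaws, within the pads' length; the fingertips stand robot.tip_extent ahead of it and the grasp point (between the pads) lies 2 mm behind it (robot.tip_extent is the distance from the TCP to the fingertips, in mm); z points along the fingers, y is the line along which they close (so a half turn about z gives the same grasp; the last joint's range is limited). The gripper opens to 88 mm and grips with 3 to 60 N. Pads are 18 mm wide; open, the fingers measure 123 mm over their backs; the gripper's body (75 mm by 187 mm) begins 45 mm behind the grasp point.
Start: joints at [59.336, 17.928, 85.812, -0, 76.261, -12.8], TCP at [161.068, 499.688, 255.72] pointing down, gripper open.
Joint ranges: [-168.41, 168.41], [-55.51, 124.54], [10.69, 146.95], [-70.63, 250.63], [1, 178], [-165.06, 165.06]. Speed limits (degrees/s): [136.94, 136.94, 172.46, 180, 180, 180].

### API

Orientations are given as a 3x3 rotation matrix whose columns are the frame's x, y, z axes.
In Python, from bench import robot gives the robot as it stands.
- The arm moves only by the tool step_arm, never from a script. Its argument "steps" is a list that holds one entry, the list of rows, each a list of 7 numbers: the shift along the tool's x, y, z scaled (see below), then the turn, a rotation vector about the tool's x, y, z scaled (see below), then the opening, from -1 (shut) to 1 (fully open). A call has 1 to 5 rows; each row shifts and turns the commanded pose from where the row before left it, along the tool's axes as they then stand; what a row does not reach is not made up. The controller multiplies each number of a shift by 0.08 m and each number of a turn by 60 degrees. A row lasts 1/10 s, in which the tool goes at most 50 mm and 8.59 degrees, less where a joint would pass 70% of its speed; a pose out of reach is approached as far as the arm can. A call with a number of a shift or a turn outside -1 to 1 is refused whole. A call with a gripper value outside its range is refused whole. The fingers move at their own pace and stop on an object; "newtons" is the grip in N (left out, the last holds). Time passes only in rows, so rows that do not move let the fingers close. It gives the time, the measured TCP pose, the force, the opening and the grip force at its end, in the units of the state.
- robot.get_obs(): the state, without advancing time (a new reading comes with each control period).
- robot.read_camera(name): name is "scene" or "side" or "wrist"; returns (picture, depth): 480x640x3 uint8, red, green, blue; 480x640 float32, mm along the optical axis (not along the pixel's ray), 0 where there is no reading.
- robot.camera_info(name): a dict with "vfov" (degrees; the focal length in pixels is half the picture's height over the tangent of half this angle, whatever the lens; pixels are square), "cx", "cy" (the principal point, pixels), "rvec" (rotation vector, rad) and "tvec" (3), from world to camera coordinates, as OpenCV has them. Camera axes: x right, y down, z forward; pixel columns grow to the right and rows downward; lengths in mm; the calibration is good to about 2 mm. A picture is of the moment at which its call begins: read the wrist's pose just before it. camera_info takes no time and is no camera call; for the wrist camera it gives the pose at the moment of the call.
- robot.sign_off(): hands the job in; it is judged then, once.
The state is a dict: "t": time; "joint_positions": joint angles; "joint_vel": joint speeds; "effort": joint torques, N m; "tool_pos": TCP position; "tool_rot": TCP orientation; "force": force on the tool from outside, world axes, zero at the start; "wrist_torque": the same for the moment, N m; "grip_width": opening from 0.0 (shut) to 1.0 (fully open); "finger_force": force on a finger pad.
Only numpy, scipy, OpenCV 4.12 (cv2) and the standard library are available. Lean on these libraries where they do the work, as an engineer would, in place of code of your own. Each camera call takes 0.05 s, during which the arm holds its last target. There are 200 camera calls.

### The job

The drying oven's cutout on the conservation bench has tripped: its orange handle stands about halfway. Reset it by first pushing the orange handle fully off (to its stop at the white-disc end of its case), leave it there for a moment, and only then throw it fully on (to its stop at the green-bar end) and let go. Leave the blue lamp handle on and the yellow fan handle off.

Things in the scene. Friction and masses are not known exactly. Their poses are not given: they have to be found in the camera images.
- oven_pivot (a point): Middle of the lever's hinge axis, on the fixed grey oven cutout case (150 mm long in x, 84 wide in y, 55 high), 55 mm above the table; a slot cover on the case adds 5 mm. Axes: x along the case from its off end (white disc, nearer the robot) to its on end (green bar), y the hinge axis, z up. Yaw within 25 deg. Two like cases stand in a rough row with it, in any order, centres at least 150 mm apart
- oven_lever (a joint): Orange T handle: 12 mm steel stem, crossbar 22 mm thick, 48 long in y, its centre 80 mm from the hinge axis. Rad: 0 fully off, leaning 0.6 to -x (white disc); 0.6 upright; 1.2 fully on, leaning 0.6 to +x. Crossbar centre from pivot: x = 80 sin(v-0.6), z = 80 cos(v-0.6) mm. Starts tripped at 0.45-0.75. Firm stops at both ends; moves at about 1.5 N, stays where left
- lamp_lever (a joint): Lever of the lamp's cutout, alike but with a blue handle: starts fully on (about 1.2) and must stay on
- fan_lever (a joint): Lever of the fan's cutout, alike but with a yellow handle: starts fully off (about 0) and must stay off
Things that resemble listed ones, but are neither listed nor needed, are in the scene too. Leave any purple look-alike of the part that bears lamp_lever alone.

How it is judged:
By the outcome, as a careful person would: the job done as asked, in the order asked, and still so for the second after the job is handed in, with the robot touching nothing.
It also fails if it takes over 40 s, if anything falls off the work surface, if the arm or the gripper's body presses on something with over 40 N, if the wrist force passes 120 N, or if a joint passes its speed limit or range.

## Working session

There is one attempt and no reset: what is moved stays moved. The work goes in short steps, Python scripts to look and compute and a tool call to move; the robot and the scene stay as the last step left them, time stands still between calls to the robot, and variables do not carry over. Pictures are saved under pics/ and viewed, at most 10 in all, crops included, and the job is handed in when it is done.

Besides the shell and the picture viewer there is one more tool, called after "Emit:" in YAML: its name, and indented under it one key for each argument. step_arm: Moves the arm, as the interface text tells. Shifts and turns lie within -1 to 1; 1 stands for 0.08 m of shift or 60 degrees of turn. Its arguments: {"type":"object","properties":{"steps":{"type":"array","items":{"type":"array","items":{"type":"array","items":{"type":"number","minimum":-1,"maximum":1}}}},"newtons":{"type":"number"}},"required":["steps"]}

```bash
mkdir -p pics; cat > h.py <<'E'
import numpy as np, cv2
from bench import robot
def cam(n):
    i=robot.camera_info(n); f=240/np.tan(np.radians(i['vfov']/2)); R=cv2.Rodrigues(np.array(i['rvec'],float))[0]
    return f,i['cx'],i['cy'],R,np.array(i['tvec'],float)
def look(n,name):
    c=cam(n); p,d=robot.read_camera(n); np.savez(name,p=p,d=d,f=c[0],cx=c[1],cy=c[2],R=c[3],t=c[4]); cv2.imwrite(f'pics/{name}.png',p[:,:,::-1]); return p,d,c
def pts(d,c,mask):
    v,u=np.nonzero(mask&(d>0)); z=d[v,u]; f,cx,cy,R,t=c
    X=np.stack([(u-cx)/f*z,(v-cy)/f*z,z],1); return (X-t)@R, u, v
E
python3 - <<'E'
from h import *
print(robot.tip_extent, robot.get_obs()['tool_rot'])
R={'orange':(5,20),'yellow':(22,35),'green':(45,80),'blue':(100,125),'purple':(128,160)}
for n in('scene','side'):
    p,d,c=look(n,n+'0'); h=cv2.cvtColor(p,cv2.COLOR_RGB2HSV)
    print(n,'campos',-c[3].T@c[4])
    for k,(a,b) in R.items():
        m=((h[...,0]>=a)&(h[...,0]<=b)&(h[...,1]>130)&(h[...,2]>60)).astype(np.uint8)
        N,L,S,C=cv2.connectedComponentsWithStats(m)
        for i in range(1,N):
            if S[i,4]>40:
                P,_,_=pts(d,c,L==i)
                print(k,C[i].round(),S[i,4],np.median(P,0).round() if len(P) else None,(P.min(0).round(),P.max(0).round()) if len(P) else '')
E
```

```text
17.0 [[-9.51779646e-01  3.06781859e-01 -6.29272740e-04]
 [ 3.06782382e-01  9.51779096e-01 -1.05921048e-03]
 [ 2.73982079e-04 -1.20118477e-03 -9.99999241e-01]]
scene campos [1020.95577927  372.37334079  631.77461688]
orange [60.  7.] 181 [ -450. -1845.  -194.] (array([ -581., -1861.,  -242.]), array([   53., -1162.,    94.]))
orange [90.  5.] 52 [ -594. -1846.  -230.] (array([ -644., -1860.,  -261.]), array([ -554., -1822.,  -208.]))
orange [163.  36.] 735 [ -969. -1845.  -528.] (array([-1306., -1869.,  -575.]), array([ -556., -1820.,  -307.]))
orange [194.  14.] 117 [-1183. -1846.  -450.] (array([-1269., -1865.,  -516.]), array([-1115., -1826.,  -387.]))
orange [312.  23.] 4548 [-396. -564.   -3.] (array([ -783., -1298.,  -228.]), array([-288., -452.,    3.]))
orange [134.  14.] 119 [ -818. -1844.  -330.] (array([ -869., -1868.,  -396.]), array([ -718., -1822.,  -284.]))
orange [99. 14.] 44 [ -621. -1845.  -275.] (array([ -669., -1863.,  -297.]), array([ -582., -1826.,  -254.]))
orange [106.  25.] 158 [ -640. -1844.  -328.] (array([ -742., -1864.,  -392.]), array([ -581., -1827.,  -2
[... 3050 characters left out ...]
 135.]))
green [280. 132.] 49 [ 653. -239.   57.] (array([ 646., -260.,   55.]), array([ 660., -218.,   58.]))
green [426. 186.] 82 [ 337. -199.   57.] (array([ 332., -223.,   54.]), array([ 342., -174.,   59.]))
green [241. 223.] 115 [589.  27.  57.] (array([583.,   3.,  55.]), array([595.,  50.,  59.]))
green [152. 287.] 179 [635. 197.  57.] (array([626., 173.,  55.]), array([642., 220.,  59.]))
blue [496. 173.] 179 [ 232. -185.  130.] (array([ 222., -209.,  122.]), array([ 241., -170.,  134.]))
blue [246. 193.] 237 [568.  31. 129.] (array([562.,   7., 121.]), array([578.,  49., 134.]))
purple [461. 203.] 1224 [ 270. -171.   54.] (array([ 204., -237.,   50.]), array([ 352., -152.,   62.]))
```

View pics/scene0.png

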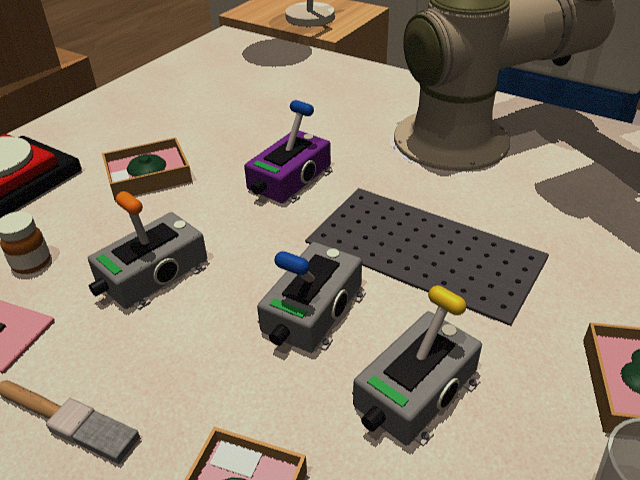

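View pics/side0.png

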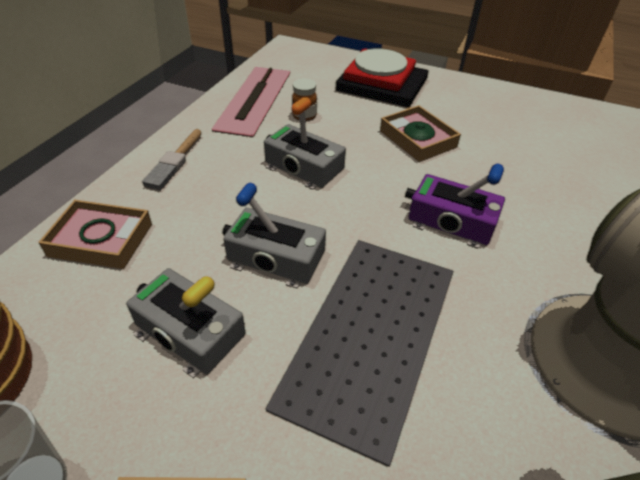

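The scene picture shows one orange handle at (128,203), on a grey case with green bar (108,264) and white disc (193,222). The other handles are blue on grey (291,261), yellow (447,299) and the purple look-alike (300,106). In the side view the orange one is at (302,103). It is the only orange T handle, so I'll measure it and confirm it in a crop.

```bash
python3 - <<'E'
from h import *
D={}
def ray(c,u,v):
    f,cx,cy,R,t=c; d=R.T@np.array([(u-cx)/f,(v-cy)/f,1]); return -R.T@t,d
def plane(c,u,v,z): o,d=ray(c,u,v); return (o+d*(z-o[2])/d[2]).round(1)
H={}
for n,box in(('scene',(80,185,215,310)),('side',(255,90,350,188))):
    z=np.load(n+'0.npz'); p,d=z['p'],z['d']; c=(float(z['f']),float(z['cx']),float(z['cy']),z['R'],z['t'])
    h=cv2.cvtColor(p,cv2.COLOR_RGB2HSV); B=np.zeros(d.shape,bool); B[box[1]:box[3],box[0]:box[2]]=1
    P,u,v=pts(d,c,np.ones(d.shape,bool)&(d>=0)); Z=np.zeros(d.shape);Z[v,u]=P[:,2]; X=np.zeros(d.shape+(3,)); X[v,u]=P
    m={'orange':(h[...,0]<=20)&(h[...,1]>150)&(Z>105)&(X[...,1]<-215)&(X[...,1]>-270)&(X[...,0]<640),'green':(h[...,0]>45)&(h[...,0]<80)&(h[...,1]>100),'white':(h[...,1]<70)&(h[...,2]>140)&(Z>50)&(Z<66)&(X[...,0]<560)}
    for k in m:
        M=m[k]&B; vv,uu=np.nonzero(M); 
        if len(uu)<5: print(n,k,'none',len(uu)); continue
        H[n,k]=(c,uu.mean(),vv.mean()); Q=X[M]
        print(n,k,len(uu),uu.mean().round(),vv.mean().round(),'plane57',plane(c,uu.mean(),vv.mean(),57),'depthmed',np.median(Q,0).round(1),Q.min(0).round(),Q.max(0).round())
    M=B&(Z>50)&(Z<58.5)&(h[...,1]<255); Q=X[M][:,:2]; print(n,'casetop',len(Q),cv2.minAreaRect(Q.astype(np.float32)))
    if n=='scene': cv2.imwrite('pics/crop.png',cv2.resize(p[180:315,75:225,::-1],None,fx=4,fy=4))
for k in('orange','green','white'):
    if ('scene',k) in H and ('side',k) in H:
        o1,d1=ray(*H['scene',k]);o2,d2=ray(*H['side',k]); s=np.linalg.lstsq(np.stack([d1,-d2],1),o2-o1,rcond=None)[0]
        a,b=o1+s[0]*d1,o2+s[1]*d2; print(k,'tri',((a+b)/2).round(1),'gap',np.linalg.norm(a-b).round(1))
E
```

```text
scene orange 243 125.0 200.0 plane57 [ 536.1 -333.2   57. ] depthmed [ 607.5 -229.9  141.7] [ 593. -249.  130.] [ 617. -215.  145.]
scene green 287 118.0 265.0 plane57 [ 649.5 -224.8   57. ] depthmed [ 652.9 -234.    55. ] [   0. -267.    0.] [690.   0.  60.]
scene white 98 177.0 224.0 plane57 [ 538.6 -217.7   57. ] depthmed [ 535.7 -218.3   54.7] [ 523. -259.   51.] [ 560. -198.   57.]
scene casetop 3104 ((595.8314208984375, -227.34197998046875), (86.28986358642578, 149.92005920410156), 78.69020080566406)
side orange 132 303.0 104.0 plane57 [ 660.6 -363.8   57. ] depthmed [ 595.  -229.3  142.3] [ 589. -247.  131.] [ 611. -215.  148.]
side green 71 280.0 133.0 plane57 [ 651.1 -236.1   57. ] depthmed [ 653.2 -239.3   56.8] [ 591. -265.   24.] [ 661. -181.   59.]
side white 43 329.0 153.0 plane57 [ 534.4 -217.8   57. ] depthmed [ 535.  -217.9   56.7] [ 526. -230.   53.] [ 543. -209.   59.]
side casetop 1418 ((605.6064453125, -295.3905944824219), (163.29440307617188, 265.2080078125), 9.77171516418457)
orange tri [ 601.1 -238.8  134.7] gap 1.1
green tri [ 648.4 -228.    58.7] gap 7.0
white tri [ 535.9 -221.2   54.1] gap 0.7
```

View pics/crop.png

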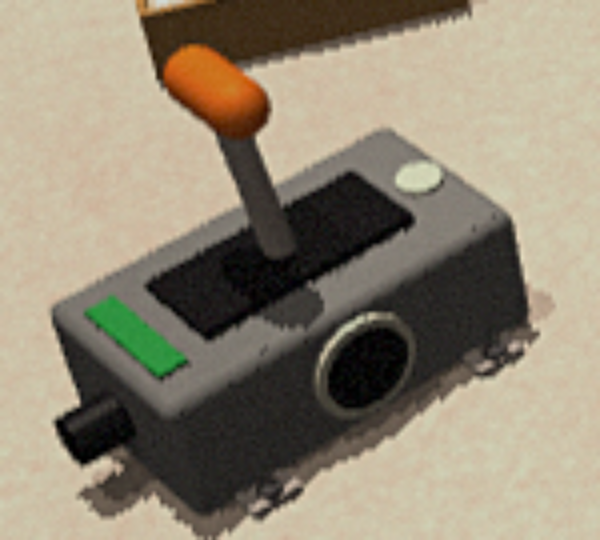

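The crop confirms it: orange T handle on the grey case, nearly upright, with the green bar at (135,335) at the far end and the white disc at (420,178) near the robot. Case yaw is about -10.7° and its centre about (596,-228).

Plan: turn tool y along the case x axis, straddle the crossbar with the fingers, then push it -x, dwell, and push it +x.

Emit:
step_arm:
  steps:
    - [[0,0,0,0,0,0.138,0.14],[0,0,0,0,0,0.138,0.14],[0,0,0,0,0,0.138,0.14],[0,0,0,0,0,0.138,0.14],[0,0,0,0,0,0.138,0.14]]

```text
t: 0.6
tool_pos: [161.0, 499.6, 255.4]
tool_rot: [[-0.506, 0.863, -0.0], [0.863, 0.506, -0.001], [-0.0, -0.001, -1.0]]
force: [-0.4, 0.4, 0.4]
grip_width: 0.581
finger_force: 0.0
```

Emit:
step_arm:
  steps:
    - [[0,0,0,0,0,0.138,0.14],[0,0,0,0,0,0.138,0.14],[0,0,0,0,0,0.138,0.14],[0,0,0,0,0,0.138,0.14],[0,0,0,0,0,0.138,0.14]]

```text
t: 1.1
tool_pos: [161.0, 499.6, 255.4]
tool_rot: [[0.191, 0.982, -0.0], [0.982, -0.191, -0.001], [-0.001, -0.0, -1.0]]
force: [0.9, 1.0, -0.1]
grip_width: 0.568
finger_force: 0.0
```

Emit:
step_arm:
  steps:
    - [[-0.467,0.415,0,0,0,0,0.14],[-0.467,0.415,0,0,0,0,0.14],[-0.467,0.415,0,0,0,0,0.14],[-0.467,0.415,0,0,0,0,0.14],[-0.467,0.415,0,0,0,0,0.14]]

```text
t: 1.6
tool_pos: [290.0, 283.6, 255.6]
tool_rot: [[0.185, 0.983, -0.0], [0.983, -0.185, -0.0], [-0.0, -0.0, -1.0]]
force: [0.2, 0.7, 0.5]
grip_width: 0.569
finger_force: 0.0
```

Emit:
step_arm:
  steps:
    - [[-0.467,0.415,0,0,0,0,0.14],[-0.467,0.415,0,0,0,0,0.14],[-0.467,0.415,0,0,0,0,0.14],[-0.467,0.415,0,0,0,0,0.14],[-0.467,0.415,0,0,0,0,0.14]]

```text
t: 2.1
tool_pos: [418.7, 69.1, 255.7]
tool_rot: [[0.185, 0.983, 0.0], [0.983, -0.185, 0.0], [0.0, 0.0, -1.0]]
force: [0.7, 1.0, -0.3]
grip_width: 0.568
finger_force: 0.0
```

Emit:
step_arm:
  steps:
    - [[-0.467,0.415,0,0,0,0,0.14],[-0.467,0.415,0,0,0,0,0.14],[-0.467,0.415,0,0,0,0,0.14],[-0.467,0.415,0,0,0,0,0.14],[-0.467,0.415,0,0,0,0,0.14]]

```text
t: 2.6
tool_pos: [547.3, -145.2, 255.4]
tool_rot: [[0.185, 0.983, -0.0], [0.983, -0.185, 0.0], [0.0, -0.001, -1.0]]
force: [-0.2, 1.8, 0.3]
grip_width: 0.569
finger_force: 0.0
```

Emit:
step_arm:
  steps:
    - [[-0.467,0.415,0,0,0,0,0.14],[-0.467,0.415,0,0,0,0,0.14],[0,0,0,0,0,0,0.14]]

```text
t: 2.9
tool_pos: [599.1, -233.6, 252.7]
tool_rot: [[0.189, 0.982, -0.002], [0.982, -0.189, 0.001], [0.0, -0.002, -1.0]]
force: [0.4, 0.8, -0.5]
grip_width: 0.571
finger_force: 0.0
```

```bash
python3 - <<'E'
from h import *
o=robot.get_obs(); print(o['tool_pos'])
p,d,c=look('wrist','w1'); h=cv2.cvtColor(p,cv2.COLOR_RGB2HSV)
for k,a,b in(('orange',0,20),('green',45,80)):
    m=((h[...,0]>=a)&(h[...,0]<=b)&(h[...,1]>130)&(h[...,2]>60)).astype(np.uint8)
    N,L,S,C=cv2.connectedComponentsWithStats(m)
    for i in range(1,N):
        if S[i,4]>150: P,_,_=pts(d,c,L==i); print(k,C[i].round(),S[i,4],np.median(P,0).round(1),P.min(0).round(),P.max(0).round())
E
```

```text
[ 599.14202046 -233.578696    252.73919123]
orange [325. 232.] 2200 [ 601.4 -226.   143.9] [ 588. -252.   59.] [ 614. -207.  148.]
orange [503. 413.] 193 [ 635.4 -214.3  320.4] [ 634. -220.  317.] [ 636. -210.  322.]
green [  6. 242.] 419 [ 338.5 -212.    57. ] [ 330. -225.   54.] [ 344. -187.   59.]
```

View pics/w1.png

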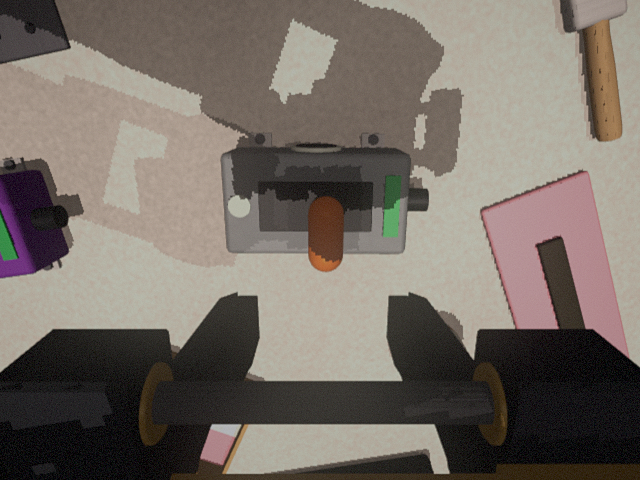

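The wrist view shows the orange crossbar at (325,232), centred between the fingers and aligned with the case. I'll descend to straddle it.

Emit:
step_arm:
  steps:
    - [[0.05,0.01,0.38,0,0,0,0.14],[0,0,0.38,0,0,0,0.14],[0,0,0.38,0,0,0,0.14],[0,0,0.38,0,0,0,0.14],[0,0,0,0,0,0,0.14]]

```text
t: 3.45
tool_pos: [597.8, -223.0, 130.6]
tool_rot: [[0.184, 0.983, -0.007], [0.983, -0.184, 0.004], [0.003, -0.007, -1.0]]
force: [-0.3, 0.7, -0.2]
grip_width: 0.574
finger_force: 0.0
```

Emit:
step_arm:
  steps:
    - [[-0.03,-0.12,0,0,0,0,0.14],[-0.03,-0.12,0,0,0,0,0.14],[0,-0.12,0.0,0,0,0,0.14],[0,-0.12,0.02,0,0,0,0.14],[0,-0.1,0.02,0,0,0,0.14]]

```text
t: 3.95
tool_pos: [553.5, -220.9, 133.2]
tool_rot: [[0.184, 0.983, 0.003], [0.983, -0.184, -0.002], [-0.001, 0.003, -1.0]]
force: [0.8, -0.3, 0.7]
grip_width: 0.571
finger_force: 0.9
```

Emit:
step_arm:
  steps:
    - [[0,-0.04,0,0,0,0,0.14],[0,-0.02,0,0,0,0,0.14],[0,0,0,0,0,0,0.14]]

```text
t: 4.25
tool_pos: [548.7, -220.3, 131.4]
tool_rot: [[0.185, 0.983, 0.001], [0.983, -0.185, -0.0], [-0.0, 0.001, -1.0]]
force: [0.5, 1.3, 0.9]
grip_width: 0.569
finger_force: 0.7
```

Emit:
step_arm:
  steps:
    - [[0,-0.05,0.02,0,0,0,0.14],[0,-0.03,0.02,0,0,0,0.14],[0,0,0,0,0,0,0.14]]

```text
t: 4.55
tool_pos: [541.8, -219.1, 127.4]
tool_rot: [[0.185, 0.983, -0.001], [0.983, -0.185, 0.0], [0.0, -0.001, -1.0]]
force: [1.1, -0.6, 0.1]
grip_width: 0.568
finger_force: 0.5
```

Emit:
step_arm:
  steps:
    - [[0,-0.03,0,0,0,0,0.14],[0,-0.02,0,0,0,0,0.14],[0,0,0,0,0,0,0.14]]

```text
t: 4.85
tool_pos: [538.1, -218.4, 127.6]
tool_rot: [[0.185, 0.983, -0.0], [0.983, -0.185, 0.0], [0.0, -0.0, -1.0]]
force: [0.7, -0.8, -0.9]
grip_width: 0.569
finger_force: 0.5
```

Emit:
step_arm:
  steps:
    - [[0,-0.03,0,0,0,0,0.14],[0,-0.02,0,0,0,0,0.14],[0,0,0,0,0,0,0.14]]

```text
t: 5.15
tool_pos: [536.0, -218.3, 128.6]
tool_rot: [[0.185, 0.983, 0.006], [0.983, -0.185, -0.002], [-0.001, 0.006, -1.0]]
force: [11.8, -0.7, -0.7]
grip_width: 0.568
finger_force: 4.2
```

```bash
python3 - <<'E'
from h import *
o=robot.get_obs(); print(o['tool_pos'],o['force'],o['finger_force'])
p,d,c=look('scene','s2'); p2,d2,c2=look('side','s3')
cv2.imwrite('pics/s23.png',np.hstack([cv2.resize(p[120:320,60:260,::-1],(400,400)),cv2.resize(p2[60:210,230:380,::-1],(400,400))]))
E
```

```text
[ 535.98303671 -218.25614433  128.55800191] [11.81530106 -0.71743767 -0.65002498] 4.203515499830246
```

View pics/s23.png

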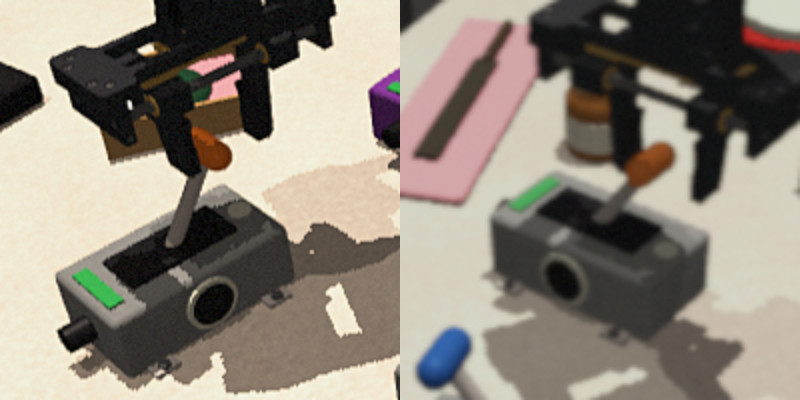

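Left crop: the handle at (212,150) leans toward the white disc. Right crop: the same, at (650,162). The force jumped to 12 N at the expected position, so it is on the off stop. Next I'll relax the push, dwell for a second, then throw it on.

Emit:
step_arm:
  steps:
    - [[0,0.05,0,0,0,0,0.14],[0,0,0,0,0,0,0.14],[0,0,0,0,0,0,0.14],[0,0,0,0,0,0,0.14],[0,0,0,0,0,0,0.14]]

```text
t: 5.75
tool_pos: [538.1, -218.4, 127.6]
tool_rot: [[0.185, 0.983, -0.0], [0.983, -0.185, 0.0], [0.0, -0.0, -1.0]]
force: [0.4, -0.5, 0.6]
grip_width: 0.568
finger_force: 0.4
```

Emit:
step_arm:
  steps:
    - [[0,0,0,0,0,0,0.14],[0,0,0,0,0,0,0.14],[0,0,0,0,0,0,0.14],[0,0,0,0,0,0,0.14],[0,0,0,0,0,0,0.14]]

```text
t: 6.25
tool_pos: [538.2, -218.4, 127.7]
tool_rot: [[0.185, 0.983, -0.0], [0.983, -0.185, 0.0], [0.0, -0.0, -1.0]]
force: [-0.1, -0.2, 0.5]
grip_width: 0.566
finger_force: 0.2
```

Emit:
step_arm:
  steps:
    - [[-0.02,0.15,0,0,0,0,0.14],[-0.02,0.15,0,0,0,0,0.14],[0,0.15,0,0,0,0,0.14],[0,0.15,0,0,0,0,0.14],[0,0.15,0,0,0,0,0.14]]

```text
t: 6.75
tool_pos: [596.6, -232.7, 127.6]
tool_rot: [[0.185, 0.983, -0.002], [0.983, -0.185, 0.001], [0.0, -0.002, -1.0]]
force: [-1.3, -0.6, 1.9]
grip_width: 0.568
finger_force: 1.0
```

Emit:
step_arm:
  steps:
    - [[0,0.14,0,0,0,0,0.14],[0,0.14,0,0,0,0,0.14],[0,0.12,0,0,0,0,0.14],[0,0.1,0,0,0,0,0.14],[0,0,0,0,0,0,0.14]]

```text
t: 7.25
tool_pos: [636.1, -240.0, 127.1]
tool_rot: [[0.185, 0.983, -0.001], [0.983, -0.185, 0.001], [0.0, -0.001, -1.0]]
force: [0.8, -0.2, 0.2]
grip_width: 0.57
finger_force: 0.1
```

Emit:
step_arm:
  steps:
    - [[0,0.06,0,0,0,0,0.14],[0,0.05,0,0,0,0,0.14],[0,0.03,0,0,0,0,0.14],[0,0,0,0,0,0,0.14]]

```text
t: 7.65
tool_pos: [647.2, -242.2, 127.8]
tool_rot: [[0.185, 0.983, 0.0], [0.983, -0.185, -0.0], [-0.0, 0.0, -1.0]]
force: [-1.5, 0.3, -0.3]
grip_width: 0.574
finger_force: 0.5
```

Emit:
step_arm:
  steps:
    - [[0,0.03,0,0,0,0,0.14],[0,0.02,0,0,0,0,0.14],[0,0,0,0,0,0,0.14]]

```text
t: 7.95
tool_pos: [649.6, -242.7, 127.3]
tool_rot: [[0.185, 0.983, -0.005], [0.983, -0.185, 0.001], [0.001, -0.005, -1.0]]
force: [-10.4, 1.2, 2.3]
grip_width: 0.57
finger_force: 4.9
```

Emit:
step_arm:
  steps:
    - [[0,0.02,0,0,0,0,0.14],[0,0,0,0,0,0,0.14]]

```text
t: 8.15
tool_pos: [650.1, -242.8, 127.0]
tool_rot: [[0.185, 0.983, -0.008], [0.983, -0.185, 0.003], [0.001, -0.009, -1.0]]
force: [-16.6, 2.8, 3.0]
grip_width: 0.574
finger_force: 8.2
```

Emit:
step_arm:
  steps:
    - [[0,-0.12,0,0,0,0,0.14],[0,-0.06,0,0,0,0,0.14],[0,0,0,0,0,0,0.14]]

```text
t: 8.45
tool_pos: [638.3, -240.6, 128.1]
tool_rot: [[0.185, 0.983, 0.001], [0.983, -0.185, -0.0], [-0.0, 0.001, -1.0]]
force: [0.7, -0.1, -1.1]
grip_width: 0.571
finger_force: 0.0
```

Emit:
step_arm:
  steps:
    - [[0,0,-0.3,0,0,0,0.14],[0,0,-0.4,0,0,0,0.14],[0,0,-0.5,0,0,0,0.14],[0,-0.2,-0.5,0,0,0,0.14],[0,0,0,0,0,0,0.14]]

```text
t: 8.95
tool_pos: [623.4, -238.1, 270.6]
tool_rot: [[0.185, 0.983, 0.01], [0.983, -0.185, -0.006], [-0.004, 0.011, -1.0]]
force: [0.5, -0.3, 0.1]
grip_width: 0.571
finger_force: 0.0
```

```bash
python3 - <<'E'
from h import *
p,d,c=look('scene','s4'); p2,d2,c2=look('side','s5')
h=cv2.cvtColor(p,cv2.COLOR_RGB2HSV)
P,u,v=pts(d,c,(h[...,0]<=20)&(h[...,1]>150)); k=(P[:,2]>95)&(P[:,2]<160)&(abs(P[:,0]-620)<70)&(abs(P[:,1]+235)<50); print(np.median(P[k],0),P[k].min(0),P[k].max(0))
cv2.imwrite('pics/s45.png',np.hstack([cv2.resize(p[:,:,::-1],(400,300)),cv2.resize(p2[:,:,::-1],(400,300))]))
E
```

```text
[ 643.99446953 -227.64893839  127.06140804] [ 629.72927501 -257.58452348  114.80542393] [ 652.46561588 -211.72368696  131.92616337]
```

View pics/s45.png

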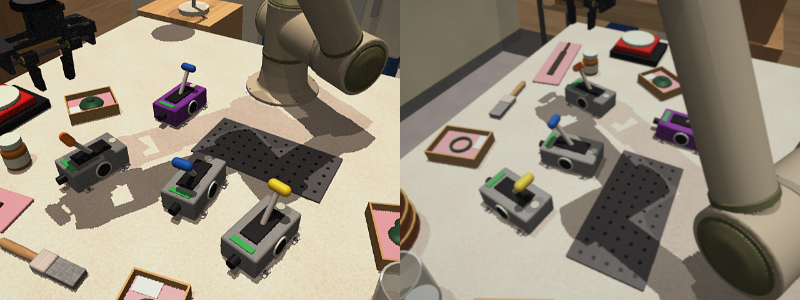

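The orange handle at (68,138) now leans to the green bar. Its crossbar top is at z≈132, which matches the on stop. The blue handle (184,162) is still on, the yellow (280,186) still off, and the arm is clear of everything.

```bash
python3 -c "
from bench import robot
print(robot.sign_off())"
```

```text
the job is handed in; nothing more can be done
None
```

The oven cutout is reset and handed in: I pushed the orange handle to its off stop, held it there about a second, then threw it to its on stop and let go. The blue lamp handle is still on, the yellow fan handle is still off, and the arm is clear of everything.

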